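# Put four tubes of a chip run back into their own holders

## Task

After the chip was flushed, all four tubes were put back in the wrong holders. Put each in its own, seated fully home: the blue-capped stock tube in the blue finned cooling block, the red-capped tube in the red-jacketed warming block, the light-sensitive amber tube with the yellow cap in the black light shield, and the tube without a cap in the white collection stand. The tubes cannot stand on the bench, so park one in the empty grey spare holder when you need a free place (it must be empty again at the end), keep the tubes upright throughout, and leave the black-capped dye vial where it stands.

Things in the scene. Friction and masses are not known exactly. Their poses are not given: they have to be found in the camera images.
- blue_cap_tube: 15 ml conical tube, whitish with a blue screw cap (stock), 121 mm tall, about 20 g, upright in a wrong holder at the start. Origin: centre of its tip (bottom end); z runs up its axis. Body 16 mm across 25 mm above the tip, 18 mm near the top; below 25 mm it tapers to a 4 mm tip, so it cannot stand by itself. Cap 18.6 mm across, 106 to 121 mm above the tip: grip it there.
- red_cap_tube: 15 ml conical tube, whitish with a red screw cap (reagent used warm), 121 mm tall, about 20 g, upright in a wrong holder at the start. Origin: centre of its tip (bottom end); z runs up its axis. Body 16 mm across 25 mm above the tip, 18 mm near the top; below 25 mm it tapers to a 4 mm tip, so it cannot stand by itself. Cap about 19 mm across, 106 to 121 mm above the tip: grip it there.
- amber_tube: 15 ml conical tube, dark amber-brown with a yellow screw cap (light-sensitive), 121 mm tall, about 20 g, upright in a wrong holder at the start. Origin: centre of its tip (bottom end); z runs up its axis. Body 16 mm across 25 mm above the tip, 18 mm near the top; below 25 mm it tapers to a 4 mm tip, so it cannot stand by itself. Cap about 19 mm across, 106 to 121 mm above the tip: grip it there.
- open_tube: 15 ml conical tube, whitish without a cap (it collects what leaves the chip), 118 mm tall, about 20 g, upright in a wrong holder at the start. Origin: centre of its tip (bottom end); z runs up its axis. Body 16 mm across 25 mm above the tip, 18 mm near the top; below 25 mm it tapers to a 4 mm tip, so it cannot stand by itself. Grip it at the top, just under its rim.
- cooling_block: Cooling block: square, blue anodised aluminium with horizontal fins on all sides, 56x56 mm. Place of the blue-capped tube. Fixed. Origin: centre of its underside on the bench; z up, the axis of its bore. Top 70 mm above the bench; bore 20 mm across, bevelled to 28 mm at the mouth, conical at the bottom: a seated tube leans 3 degrees at most, tip 12 mm above the bench.
- warming_block: Warming block: aluminium core in a ribbed round red silicone jacket, 54 mm across, pull tab on its -x side. Place of the red-capped tube. Fixed. Origin: centre of its underside on the bench; z up, the axis of its bore. Top 70 mm above the bench; bore 20 mm across, bevelled to 28 mm at the mouth, conical at the bottom: a seated tube leans 3 degrees at most, tip 12 mm above the bench.
- light_shield: Light shield: black round sleeve 43 mm across, the tallest holder, on a 60 mm screwed flange. Place of the amber tube. Fixed. Origin: centre of its underside on the bench; z up, the axis of its bore. Top 92 mm above the bench; bore 20 mm across, bevelled to 28 mm at the mouth, conical at the bottom: a seated tube leans 3 degrees at most, tip 12 mm above the bench.
- collection_stand: Collection stand: white printed stand, an open ring 35 mm across on four thin legs over a round white saucer 76 mm across. Place of the open tube. Fixed. Origin: centre of its underside on the bench; z up, the axis of its bore. Top 70 mm above the bench; bore 20 mm across, bevelled to 28 mm at the mouth, conical at the bottom: a seated tube leans 3 degrees at most, tip 12 mm above the bench.
- spare_holder: Spare holder: plain grey square block 42x42 mm on a 58 mm aluminium foot plate. Empty at the start; free for parking a tube, and to be left empty. Fixed. Origin: centre of its underside on the bench; z up, the axis of its bore. Top 70 mm above the bench; bore 20 mm across, bevelled to 28 mm at the mouth, conical at the bottom: a seated tube leans 3 degrees at most, tip 12 mm above the bench.
- dye_vial: Bystander: loose glass vial with a black cap, 25 mm across, 49 mm tall, standing on the bench to the right of the holders. Origin: centre of its underside. Not to be knocked or moved.
Things that resemble listed ones, but are neither listed nor needed, are in the scene too. Leave any pink look-alike of the light_shield alone.

How it is judged (in metres and radians):
At the end, for the whole second after the job is handed in: Each tube stands released and at rest in its own holder: tip within 6 mm of the holder's axis and 8 to 16 mm above its underside (12 mm when fully home), within 0.12 rad of upright. The spare holder is then empty (horizontal distance between blue_cap_tube and cooling_block below 0.006 m and z of blue_cap_tube in the frame of cooling_block between 0.008 and 0.016 m and angle between each of blue_cap_tube, red_cap_tube, amber_tube, open_tube's own z axis and vertical below 0.12 rad and linear speed of each of blue_cap_tube, red_cap_tube, amber_tube, open_tube below 0.02 m/s and horizontal distance between red_cap_tube and warming_block below 0.006 m and z of red_cap_tube in the frame of warming_block between 0.008 and 0.016 m and horizontal distance between amber_tube and light_shield below 0.006 m and z of amber_tube in the frame of light_shield between 0.008 and 0.016 m and horizontal distance between open_tube and collection_stand below 0.006 m and z of open_tube in the frame of collection_stand between 0.008 and 0.016 m); the robot touches nothing.
It fails at once if a tube is tipped by more than 0.7 rad (angle between any of blue_cap_tube, red_cap_tube, amber_tube, open_tube's own z axis and vertical above 0.7 rad).
It fails at once if the dye vial is moved by more than 20 mm or tipped (distance of dye_vial from where it was at the start of the episode above 0.02 m or angle between dye_vial's own z axis and vertical above 0.5 rad).
It also fails if it takes over 123 s, if anything falls off the work surface, if the arm or the gripper's body presses on something with over 40 N, if the wrist force passes 120 N, or if a joint passes its speed limit or range.

## Robot

A 6-joint arm with a two-finger parallel gripper is mounted at the origin on a cart in front of the work surface, level with it; the furniture and walls round the work are solid. World frame = base frame: x ahead of the robot, y to its left, z up, the work surface at z = 0. Lengths are in mm, angles in rad, forces in N, time in s.
With the tool pointing down it reaches from about 350 to 975 mm from the base axis. Payload 7.1 kg.
Tool frame: the origin (TCP) lies between the finger pads; the fingertips stand 17 mm ahead of it and the grasp point (between the pads) lies 2 mm behind it (tip_reach is the y of the fingertips in the tool frame, in mm); y points along the fingers, x is the direction in which the jaws open and shut, and the axes are right-handed (so a half turn about y gives the same grasp; the last joint's range is limited). The gripper opens to 88 mm and grips with 3 to 60 N. Pads are 20 mm wide; open, the fingers measure 115 mm over their backs; the gripper's body (75 mm by 178 mm) begins 61 mm behind the grasp point.
Start: joints at [1.259, 0.423, 1.63, -0, 1.089, -0.019], TCP at [180.365, 598.392, 239.675] pointing down, gripper open.
Joint ranges: [-3, 3], [-0.9, 2.11], [0.09, 2.58], [-1.31, 4.45], [0.11, 2.69], [-2.54, 2.54]. Speed limits (rad/s): [2.39, 2.39, 3.01, 3.14, 3.14, 3.14].

## Interface

Orientations are given as a rotation vector (axis times angle).
In Python, from workcell import get_obs, get_image, camera_model, close_job, silhouettes, tip_of, tip_reach gives the robot as it stands. The module is installed in compiled form; this text tells all that it offers.
- The arm moves only by the tool arm_command, never from a script. Its argument "targets" is a list of rows, each a list of 4 numbers: the shift along the tool's x, y, z in mm, then the turn about the tool's y in rad. A call has 1 to 20 rows; each row shifts and turns the commanded pose from where the row before left it, along the tool's axes as they then stand; what a row does not reach is not made up. A row lasts 1/12 s, in which the tool goes at most 41.7 mm and 7.16 degrees, less where a joint would pass 70% of its speed; a pose out of reach is approached as far as the arm can. A call is refused whole if a number of a shift passes 41.7 or a number of a turn 0.125, either way. A call with a gripper value outside its range is refused whole. "gripper" is the opening in per cent of the stroke, from 0 (shut) to 100 (fully open), set as the call begins (left out, the last holds). The fingers move at their own pace and stop on an object; the grip force is fixed at half the most. Time passes only in rows, so rows that do not move let the fingers close. It gives the time, the measured TCP pose, the force and the opening at its end, in the units of the state.
- get_obs(): the state, without advancing time (a new reading comes with each control period).
- get_image(name): name is "scene" or "top" or "wrist"; returns the picture (384x512x3 uint8, blue, green, red); there is no depth.
- camera_model(name): a dict with "mtx" (3x3 intrinsics, pixels), "position" and "orientation" of the camera in the world. Camera axes: x right, y up, looking along -z (the intrinsics and any distortion apply to the point x, -y, -z); pixel columns grow to the right and rows downward; lengths in mm; the calibration is good to about 2 mm. The wrist camera is an equidistant fisheye: a pixel r from the principal point sees the ray r / f radians off the axis. A picture is of the moment at which its call begins: read the wrist's pose just before it. camera_model takes no time and is no camera call; for the wrist camera it gives the pose at the moment of the call.
- close_job(): hands the job in, once; it reports no verdict.
Trained networks look in the newest picture that a camera, given by its name, has taken for a name from the list of things; names that differ only in an ending like _2 or _b are one class to them, and where a whole thing is asked for, a point or a joint stands for the part that bears it (a point fixed in the world has none). Each returns a list of dicts, best first, with "conf" (0 to 1); they miss things now and then, are a little off and sometimes report something else, mostly with a low value. They report only what shows in the picture. A call takes as long as a camera call. They do not tell look-alikes from the thing itself.
- silhouettes(camera, thing): "pixels" (384x512 bool, what is visible of it) and "at" ([column, row] in pixels, amid what is visible of it).
- tip_of(camera, thing): "at" ([column, row] in pixels: a listed point, or the origin of a listed thing).
The state is a dict: "t": time; "qpos": joint angles; "qvel": joint speeds; "joint_torque": joint torques, N m; "ee_pos": TCP position; "orientation": TCP orientation; "ft_force": force on the tool from outside, world axes, zero at the start; "moment": the same for the moment, N m; "width": finger opening in mm.
Only numpy, scipy, OpenCV 4.12 (cv2) and the standard library are available. Lean on these libraries where they do the work, as an engineer would, in place of code of your own. Each camera call takes 0.05 s, during which the arm holds its last target. There are 200 camera calls.

## Working session

There is one attempt and no reset: what is moved stays moved. The work goes in short steps, Python scripts to look and compute and a tool call to move; the robot and the scene stay as the last step left them, time stands still between calls to the robot, and variables do not carry over. Pictures are saved under pics/ and viewed, about 12 in all and at most 16, crops included, and the job is handed in when it is done.

Besides the shell and the picture viewer there is one more tool, called by a JSON object that holds its "name" and its "arguments". arm_command: Moves the arm, as the interface text tells. Its arguments: {"type":"object","properties":{"targets":{"type":"array","items":{"type":"array","items":{"type":"number"}}},"gripper":{"type":"number"}},"required":["targets"]}

```bash
mkdir -p pics; python3 - <<'E'
from workcell import *
import cv2,numpy as np
o=get_obs();print({k:np.round(v,3) for k,v in o.items()})
for c in("scene","top","wrist"):
    m=camera_model(c);print(c,m)
    cv2.imwrite(f"pics/{c}0.png",get_image(c))
a=cv2.imread("pics/scene0.png");b=cv2.imread("pics/top0.png")
print(tip_reach if not callable(tip_reach) else 'callable')
E
```

```text
{'t': np.float64(0.0), 'qpos': array([ 1.259,  0.424,  1.631, -0.   ,  1.089, -0.019]), 'qvel': array([-0.001,  0.001, -0.001, -0.001, -0.   ,  0.001]), 'joint_torque': array([-1.0000e-03, -5.4461e+01, -2.7368e+01,  6.4000e-02,  2.3000e-02,
       -0.0000e+00]), 'ee_pos': array([180.229, 597.901, 238.92 ]), 'orientation': array([-1.335, -0.99 ,  0.992]), 'ft_force': array([-0.374,  0.747,  0.362]), 'moment': array([ 0.034, -0.073, -0.   ]), 'width': np.float64(88.061)}
scene {'mtx': array([[367.69182429,   0.        , 262.02853792],
       [  0.        , 367.69182429, 194.61102911],
       [  0.        ,   0.        ,   1.        ]]), 'position': array([  14.97860128, -465.14805588,  466.92134308]), 'orientation': array([ 0.9655005 , -0.39028005, -0.70278164])}
top {'mtx': array([[385.86035841,   0.        , 248.52602735],
       [  0.        , 385.86035841, 190.28170858],
       [  0.        ,   0.        ,   1.        ]]), 'position': array([411.17937882,  38.94040128, 945.31205523]), 'orientation': array([ 0.10378166, -0.10156557, -1.58270658])}
wrist {'mtx': array([[297.31863964,   0.        , 251.58636212],
       [  0.        , 297.31863964, 191.81055632],
       [  0.        ,   0.        ,   1.        ]]), 'position': array([111.7441112 , 618.61363521, 383.29256686]), 'orientation': array([-0.2276756 , -0.16719218,  1.2702473 ])}
17.0
```

View pics/scene0.png

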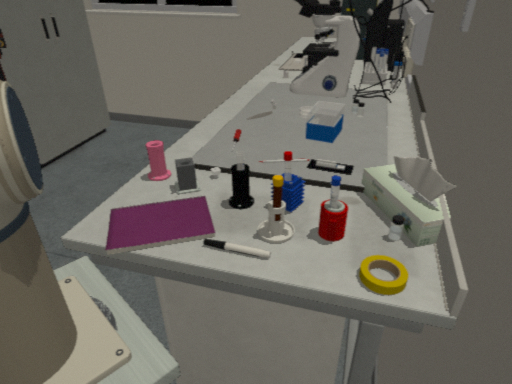

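View pics/top0.png

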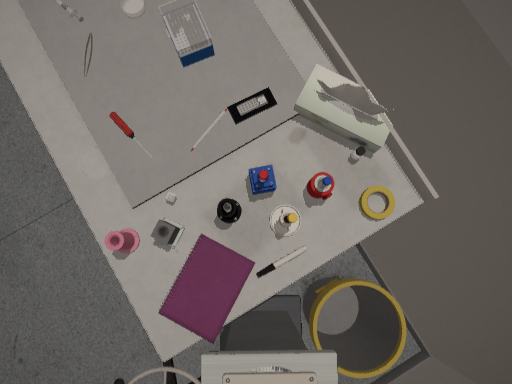

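The scene camera shows these holder contents:

| Holder | Tube in it | Scene pixel (col, row) |
|---|---|---|
| Cooling block | red | (288,157) |
| Warming block | blue | (336,182) |
| Collection stand | amber | (278,182) |
| Light shield | open | (240,170) |
| Spare (grey) | empty | (186,175) |

The pink look-alike is at (157,160) and the dye vial at (397,228).

```bash
cat > h.py <<'E'
from workcell import *
import numpy as np,cv2
from scipy.spatial.transform import Rotation as R
def ray(cam,px,m=None):
    m=m or camera_model(cam);K=m["mtx"]
    d=np.array([(px[0]-K[0,2])/K[0,0],(px[1]-K[1,2])/K[1,1]])
    if cam=="wrist":
        th=np.hypot(*d);d=d/max(th,1e-9)*np.sin(th);v=np.array([d[0],-d[1],-np.cos(th)])
    else: v=np.array([d[0],-d[1],-1.])
    return m["position"],R.from_rotvec(m["orientation"]).apply(v)
def onz(cam,px,z,m=None):
    p,v=ray(cam,px,m);return (p+v*(z-p[2])/v[2])[:2]
def proj(cam,P,m=None):
    m=m or camera_model(cam);K=m["mtx"]
    q=R.from_rotvec(m["orientation"]).inv().apply(np.asarray(P,float)-m["position"]);x,y,z=q[0],-q[1],-q[2]
    if cam=="wrist":
        r=np.hypot(x,y);th=np.arctan2(r,z);s=th/r if r>1e-9 else 0;u=np.array([x*s,y*s])
    else:u=np.array([x/z,y/z])
    return u*K[0,0]+K[:2,2]
E
python3 - <<'E'
from h import *
T=["blue_cap_tube","red_cap_tube","amber_tube","open_tube"];H=["cooling_block","warming_block","light_shield","collection_stand","spare_holder","dye_vial"]
for n in T+H:
    for c in("top","scene"):
        for d in tip_of(c,n)[:2]:
            print(n,c,round(d["conf"],2),np.round(d["at"],1),np.round(onz(c,d["at"],12 if n in T else 0),1))
print(R.from_rotvec(get_obs()["orientation"]).as_matrix().round(3))
E
```

```text
blue_cap_tube top 0.44 [316.9 189.5] [ 533.2 -127.4]
blue_cap_tube scene 0.42 [287.1 203.3] [542.4  -2.9]
blue_cap_tube scene 0.28 [278. 226.] [465.4 -48. ]
red_cap_tube top 0.57 [261.7 180.8] [556.6   6.8]
red_cap_tube scene 0.6 [184.7 188.5] [413.5 214.7]
red_cap_tube scene 0.54 [286.7 208.1] [527.3 -15.5]
amber_tube top 0.57 [282.7 218.4] [464.  -42.2]
amber_tube scene 0.73 [277.  223.9] [469.2 -41.5]
open_tube top 0.62 [227.1 209.6] [487.2  92. ]
cooling_block top 0.62 [259.2 183.5] [551.8  12.7]
cooling_block scene 0.8 [287.5 206.5] [ 5.47e+02 -5.00e-01]
warming_block top 0.88 [319.4 186.3] [ 542.6 -136. ]
warming_block scene 0.62 [333.3 235.5] [ 534.7 -138.5]
light_shield top 0.81 [230.8 210.7] [485.3  83.6]
light_shield top 0.67 [128.2 235.6] [428.2 334. ]
light_shield scene 0.82 [161.  176.4] [414.8 328.6]
light_shield scene 0.62 [240.8 203.3] [479.2  84.6]
collection_stand scene 0.77 [278.6 232.6] [461.6 -53.7]
spare_holder top 0.81 [167.4 233.5] [431.9 238.5]
spare_holder scene 0.84 [185.8 185.6] [434.1 242.7]
dye_vial top 0.6 [353.8 157.2] [ 614.7 -224.7]
dye_vial scene 0.88 [393. 237.] [ 617.7 -226.3]
[[ 0.289  0.    -0.957]
 [ 0.957 -0.     0.289]
 [-0.    -1.    -0.   ]]
```

```bash
python3 - <<'E'
import cv2
a=cv2.imread("pics/top0.png")[130:260,95:375]
cv2.imwrite("pics/topc.png",cv2.resize(a,(798,370),interpolation=cv2.INTER_CUBIC))
E
```

```text
(no output)
```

View pics/topc.png

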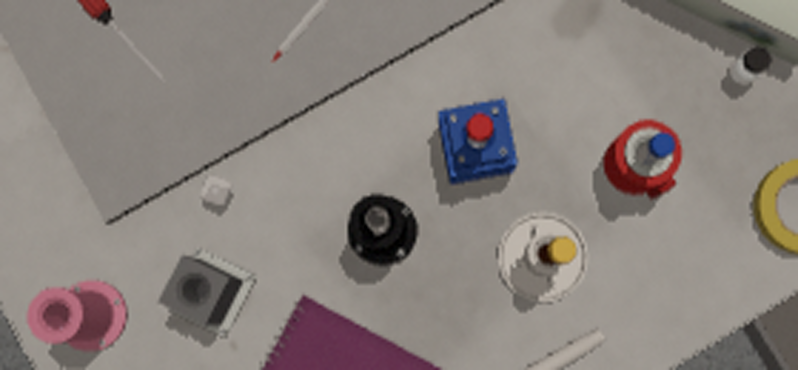

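The crop shows the cap tops clearly. In full-image pixels they are red (263.8,174.2), blue (327.3,180.5), yellow (292.9,217.4), open rim (227.3,207.2) and the spare bore mouth (163.8,231.8).

```bash
python3 - <<'E'
from h import *
for n,p,z in[("red",(263.8,174.2),133),("blue",(327.3,180.5),133),("amber",(292.9,217.4),133),("open",(227.3,207.2),130),("spare",(163.8,231.8),70)]:
    print(n,onz("top",p,z).round(1))
for n,p,z in[("red",(288,155),133),("blue",(336.5,180.5),133),("amber",(278,179.5),133),("open",(240,167.5),130)]:
    print(n,onz("scene",p,z).round(1))
m=camera_model("wrist");o=get_obs();Q=R.from_rotvec(o["orientation"])
print(Q.inv().apply(m["position"]-o["ee_pos"]),Q.inv().apply(-R.from_rotvec(m["orientation"]).as_matrix()[:,2]))
# shift towards blue cap
print(Q.inv().apply(np.array([536,-140,240])-o["ee_pos"]), Q.inv().apply(np.array([432,240,240])-o["ee_pos"]))
E
```

```text
red [551.9   6.2]
blue [ 536.4 -128.7]
amber [458.9 -53.2]
open [482.7  84.8]
spare [434.3 231.9]
red [540.3  -1.8]
blue [ 524.  -137.3]
amber [449.7 -59.4]
open [434.8  30.3]
[  -0.18515121 -144.30133797   71.52038748] [-1.37751747e-04  9.65422473e-01 -2.60690296e-01]
[-6.04345895e+02 -3.16143471e-01 -5.53606887e+02] [-2.70526725e+02 -3.18531259e-01 -3.44368358e+02]
```

{"name": "arm_command", "arguments": {"targets": [[-22.5, 0, -28.7], [-22.5, 0, -28.7], [-22.5, 0, -28.7], [-22.5, 0, -28.7], [-22.5, 0, -28.7], [-22.5, 0, -28.7], [-22.5, 0, -28.7], [-22.5, 0, -28.7], [-22.5, 0, -28.7], [-22.5, 0, -28.7], [-22.5, 0, -28.7], [-22.5, 0, -28.7], [0, 0, 0], [0, 0, 0]], "gripper": 50}}

```text
invalid input at $.targets[0]: expected 4 numbers
```

{"name": "arm_command", "arguments": {"targets": [[-22.5, 0, -28.7, 0], [-22.5, 0, -28.7, 0], [-22.5, 0, -28.7, 0], [-22.5, 0, -28.7, 0], [-22.5, 0, -28.7, 0], [-22.5, 0, -28.7, 0], [-22.5, 0, -28.7, 0], [-22.5, 0, -28.7, 0], [-22.5, 0, -28.7, 0], [-22.5, 0, -28.7, 0], [-22.5, 0, -28.7, 0], [-22.5, 0, -28.7, 0], [0, 0, 0, 0], [0, 0, 0, 0]], "gripper": 50}}

```text
t: 2.32
ee_pos: [433.1, 239.1, 239.8]
orientation: [-1.335, -0.988, 0.988]
ft_force: [-0.1, -0.7, -0.2]
width: 43.8
```

```bash
python3 - <<'E'
from h import *
o=get_obs();m=camera_model("wrist");I=get_image("wrist");print(o["ee_pos"],o["orientation"])
for d in silhouettes("wrist","spare_holder")[:2]+tip_of("wrist","spare_holder")[:2]: print(d["conf"],d["at"])
for n,P in dict(spare=(433,236,70),red=(552,6,133),open=(482,85,130),tcp=list(o["ee_pos"][:2])+[70]).items():
    q=proj("wrist",P,m);print(n,q);cv2.drawMarker(I,tuple(int(round(v)) for v in q),(0,255,0),0,8)
cv2.imwrite("pics/w1.png",I)
E
```

```text
[433.10236013 239.11310876 239.78819301] [-1.33498172 -0.98818466  0.98766503]
0.9 [250.6, 170.3]
0.6 [250.6, 167.8]
spare [248.98157713 180.66732644]
red [101.00024142 335.34526773]
open [126.49667193 277.89263098]
tcp [251.75596064 179.93615533]
```

View pics/w1.png

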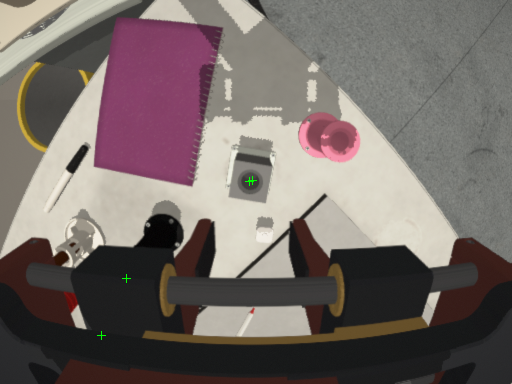

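The wrist view shows the spare bore at about (250,182), close to the prediction. The arm itself hides the tubes. I'll go to a station beyond the tubes so the wrist camera sees all of them.

{"name": "arm_command", "arguments": {"targets": [[-23.5, -5, -25.6, 0], [-23.5, -5, -25.6, 0], [-23.5, -5, -25.6, 0], [-23.5, -5, -25.6, 0], [-23.5, -5, -25.6, 0], [-23.5, -5, -25.6, 0], [-23.5, -5, -25.6, 0], [-23.5, -5, -25.6, 0], [-23.5, -5, -25.6, 0], [-23.5, -5, -25.6, 0], [0, 0, 0, 0], [0, 0, 0, 0]]}}

```text
t: 3.47
ee_pos: [610.0, -58.1, 289.5]
orientation: [-1.334, -0.991, 0.99]
ft_force: [-0.3, 0.6, -0.3]
width: 44.0
```

```bash
python3 - <<'E'
from h import *
o=get_obs();m=camera_model("wrist");I=get_image("wrist");print(o["ee_pos"],o["orientation"],m)
cv2.imwrite("pics/w2raw.png",I)
for n in["blue_cap_tube","red_cap_tube","amber_tube","open_tube","cooling_block","warming_block","light_shield","collection_stand","spare_holder"]:
    for d in silhouettes("wrist",n)[:2]: print(n,d["conf"],d["at"],d["pixels"].sum())
cv2.imwrite("pics/w2.png",cv2.resize(I,(780,585),interpolation=cv2.INTER_CUBIC))
E
```

```text
[610.01948025 -58.09358064 289.50565419] [-1.33358548 -0.99069775  0.9904227 ] {'mtx': array([[297.31863964,   0.        , 251.58636212],
       [  0.        , 297.31863964, 191.81055632],
       [  0.        ,   0.        ,   1.        ]]), 'position': array([541.47605413, -37.64709736, 433.78232971]), 'orientation': array([-0.22662411, -0.16849274,  1.26960951])}
blue_cap_tube 0.58 [172.9, 134.9] 422
red_cap_tube 0.54 [297.8, 108.7] 363
amber_tube 0.59 [217.0, 46.4] 516
open_tube 0.94 [343.1, 39.0] 365
cooling_block 0.89 [284.2, 118.1] 1541
warming_block 0.56 [190.9, 128.0] 1320
light_shield 0.7 [443.4, 3.7] 275
light_shield 0.56 [325.3, 51.2] 1588
collection_stand 0.58 [233.5, 63.0] 1793
spare_holder 0.73 [406.0, 9.7] 1143
```

View pics/w2.png

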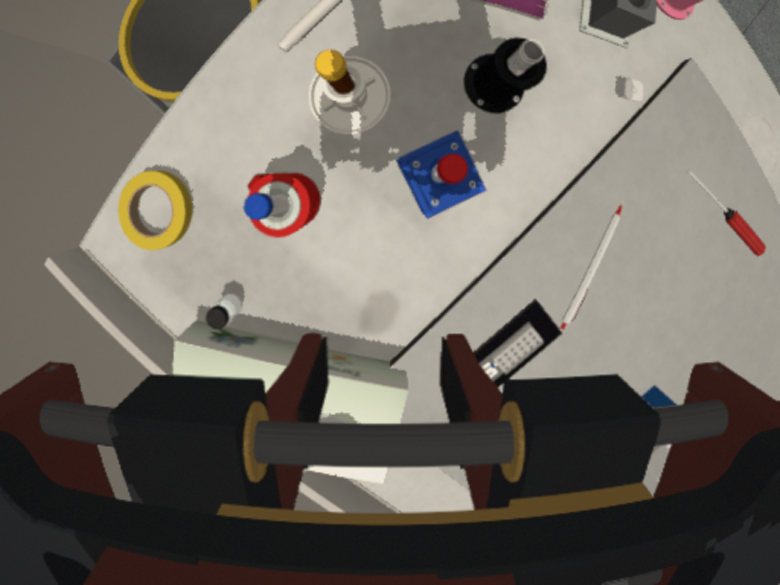

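Wrist view, in 1.523x pixels: blue cap (258,205), red cap (453,166), yellow cap (328,63) and open rim (531,48). The cooling block's top corners are (400,160), (458,132), (486,187) and (430,217). The view is unobstructed.

```bash
python3 - <<'E'
from h import *
m=camera_model("wrist");s=780/512
for n,p,z in[("blue",(257,205),133),("red",(453,165),133),("amber",(328,62),133),("open",(532,47),130),("coolblock",(443.5,174),70),("warmring",(281,205),70),("standring",(344,85),70),("saucer",(349,94),3),("cool tip",(434,180),35)]:
    print(n,onz("wrist",np.array(p)/s,z,m).round(1))
I=cv2.imread("pics/w2raw.png");hsv=cv2.cvtColor(I,cv2.COLOR_BGR2HSV)
x0=90
C=cv2.resize(I[0:150,130:380],(800,480),interpolation=cv2.INTER_CUBIC);cv2.imwrite("pics/w2c.png",C)
E
```

```text
blue [ 535.1 -125.4]
red [548.5   8.3]
amber [457.6 -50.5]
open [481.3  87.4]
coolblock [555.    8.5]
warmring [ 540.5 -124.4]
standring [463.  -46.6]
saucer [458.7 -46.4]
cool tip [559.3   3.3]
```

View pics/w2c.png

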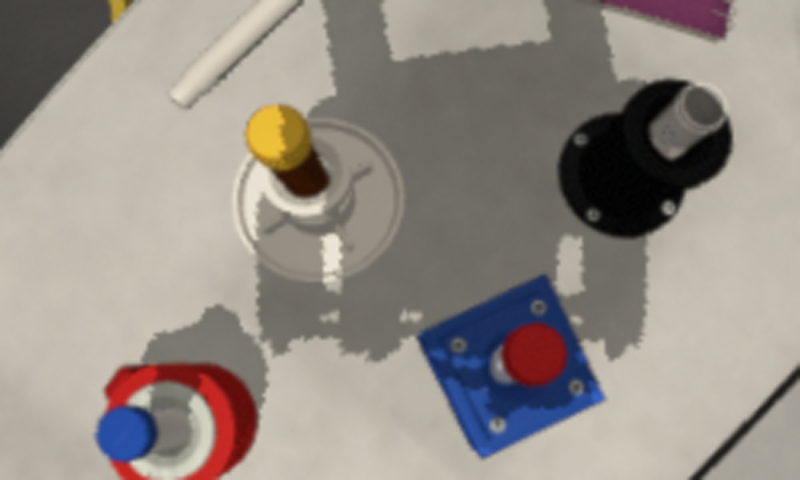

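```bash
python3 - <<'E'
from h import *
m=camera_model("wrist")
for n,p,z in[("blue",(123,434),133),("red",(536,351),133),("amber",(280,130),133),("open",(703,103),130),("coolscrews",(517.5,366),70),("warmcore",(168,430),70),("saucer",(318,200),3),("standring",(308,181),70),("shieldtop",(678,134),92),("flange",(625,174),5)]:
    q=np.array(p)/3.2+[130,0];print(n,q.round(1),onz("wrist",q,z,m).round(1))
E
```

```text
blue [168.4 135.6] [ 536.1 -126. ]
red [297.5 109.7] [549.9   8.1]
amber [217.5  40.6] [458.2 -48.4]
open [349.7  32.2] [482.8  87.5]
coolscrews [291.7 114.4] [555.4   9.1]
warmcore [182.5 134.4] [ 539.5 -126.7]
saucer [229.4  62.5] [459.9 -46.3]
standring [226.2  56.6] [464.1 -46.4]
shieldtop [341.9  41.9] [485.5  89.5]
flange [325.3  54.4] [484.9  90.9]
```

All the measurements agree within 2–4 mm (the cap offsets are just lean). The working axes are:

| Holder | x, y (mm) |
|---|---|
| Cooling block | 555, 8.5 |
| Warming block | 540, -127 |
| Collection stand | 460, -46.5 |
| Light shield | 485, 90 |
| Spare | ~433, 237 |

Next I'll grip blue.

{"name": "arm_command", "arguments": {"targets": [[-28.9, 0, 16.7, 0], [-28.9, 0, 16.7, 0], [-28.9, 0, 16.7, 0], [0, 38, 0, 0], [0, 38, 0, 0], [0, 38, 0, 0], [0, 38, 0, 0], [0, 12.5, 0, 0], [0, 0, 0, 0], [0, 0, 0, 0]]}}

```text
t: 4.8
ee_pos: [536.3, -126.9, 124.9]
orientation: [-1.333, -0.99, 0.991]
ft_force: [0.9, -0.6, -1.6]
width: 43.7
```

{"name": "arm_command", "arguments": {"targets": [[0, 0, 0, 0], [0, 0, 0, 0], [0, 0, 0, 0], [0, 0, 0, 0], [0, 0, 0, 0], [0, 0, 0, 0]], "gripper": 0}}

```text
t: 5.3
ee_pos: [537.0, -127.0, 125.9]
orientation: [-1.335, -0.992, 0.99]
ft_force: [0.2, -0.3, 4.0]
width: 17.8
```

{"name": "arm_command", "arguments": {"targets": [[0, -20, 0, 0], [0, -30, 0, 0], [0, -30, 0, 0], [0, -30, 0, 0], [0, -30, 0, 0], [10, 0, 6.5, 0], [20, 0, 12.9, 0], [31.8, 0, 20.5, 0], [31.8, 0, 20.5, 0], [31.8, 0, 20.5, 0], [31.8, 0, 20.5, 0], [31.8, 0, 20.5, 0], [31.8, 0, 20.5, 0], [31.8, 0, 20.5, 0], [31.8, 0, 20.5, 0], [20, 0, 12.9, 0], [13.9, 0, 8.9, 0], [0, 0, 0, 0], [0, 0, 0, 0]]}}

```text
t: 6.88
ee_pos: [431.1, 237.4, 264.7]
orientation: [-1.333, -0.992, 0.993]
ft_force: [-0.2, -0.2, 0.0]
width: 17.7
```

```bash
python3 - <<'E'
from h import *
o=get_obs();m=camera_model("wrist");I=get_image("wrist");print(o["ee_pos"],o["width"])
e=o["ee_pos"]
for z in(-2-113,):
    q=proj("wrist",[e[0],e[1],e[2]+z],m);print("tip expected",q)
for d in tip_of("wrist","blue_cap_tube")[:2]: print(d["conf"],d["at"])
A=cv2.resize(I[80:230,170:330],(640,600),interpolation=cv2.INTER_CUBIC)
cv2.imwrite("pics/w3.png",A)
for P in [(433,237,70),(433,237,0)]: print(proj("wrist",P,m))
E
```

```text
[431.14639488 237.4464411  264.69183728] 17.69284044495334
tip expected [251.92028528 193.45784562]
0.94 [251.3, 196.1]
[251.99363029 176.87936059]
[251.97026439 166.28615252]
```

View pics/w3.png

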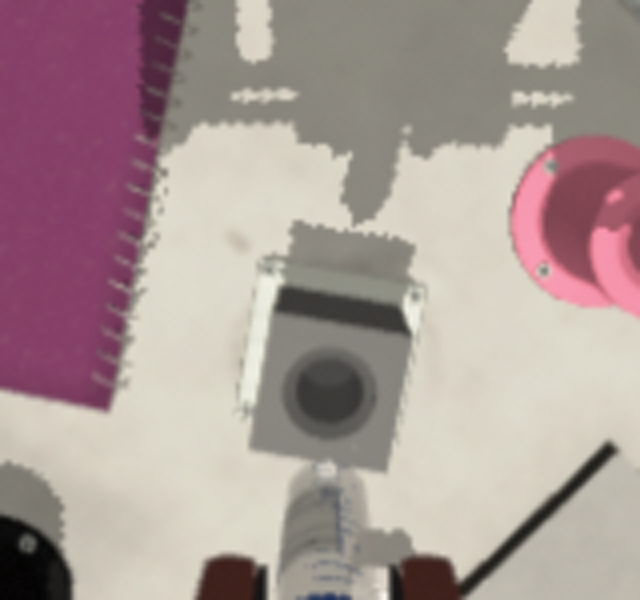

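The tube is held, with its tip at (251.5,196.5), and the spare bore mouth centre is at (252.5,178).

```bash
cat >> h.py <<'E'
def tool(dw):
    return R.from_rotvec(get_obs()["orientation"]).inv().apply(dw)
E
python3 - <<'E'
from h import *
m=camera_model("wrist");e=get_obs()["ee_pos"]
b=onz("wrist",(252.5,178),70,m);t=onz("wrist",(251.5,196.3),e[2]-115,m)
print(b,t,e,tool([*(b-t),0]),tool([*(b-e[:2]),0]))
E
```

```text
[435.04909634 236.06479351] [434.16012455 235.20436827] [431.69719514 236.33498543 264.81053961] [ 1.08041535e+00 -1.01322103e-03 -6.02747119e-01] [ 7.08905733e-01 -1.63376560e-03 -3.28720174e+00]
```

{"name": "arm_command", "arguments": {"targets": [[1, 20, -0.6, 0], [0, 30, 0, 0], [0, 25, 0, 0], [0, 20, 0, 0], [0, 15, 0, 0], [0, 10, 0, 0], [0, 8, 0, 0], [0, 8, 0, 0], [0, 0, 0, 0], [0, 0, 0, 0]]}}

```text
t: 7.82
ee_pos: [432.9, 237.7, 129.3]
orientation: [-1.334, -0.991, 0.991]
ft_force: [-0.9, 0.7, -0.4]
width: 17.8
```

{"name": "arm_command", "arguments": {"targets": [[0, 0, 0, 0], [0, 0, 0, 0], [0, 0, 0, 0], [0, 0, 0, 0], [0, -30, 0, 0], [0, -35, 0, 0], [-11.6, 0, -11.1, 0], [-23.2, 0, -22.3, 0], [-23.2, 0, -22.3, 0], [-23.2, 0, -22.3, 0], [-23.2, 0, -22.3, 0], [-23.2, 0, -22.3, 0], [-23.2, 0, -22.3, 0], [-23.2, 0, -22.3, 0], [-11.6, 0, -11.2, 0], [0, 0, 0, 0], [0, 0, 0, 0]], "gripper": 50}}

```text
t: 9.23
ee_pos: [550.0, 8.1, 194.2]
orientation: [-1.334, -0.989, 0.989]
ft_force: [-0.1, -0.2, -0.3]
width: 43.9
```

```bash
python3 - <<'E'
from h import *
o=get_obs();m=camera_model("wrist");I=get_image("wrist");S=get_image("scene");e=o["ee_pos"];print(e,o["width"])
print("shift to red",tool([549.9-e[0],8.1-e[1],125-e[2]]))
for n,P in dict(red=(549.9,8.1,133),cool=(555,8.5,70)).items(): print(n,proj("wrist",P,m))
A=np.hstack([cv2.resize(I,(512,384)),cv2.resize(S[120:250,150:246],(284,384))]);cv2.imwrite("pics/w4.png",A)
E
```

```text
[549.95534677   8.10006558 194.15973555] 43.926351690616244
shift to red [-1.99046076e-02  6.91597546e+01  5.10934384e-03]
red [251.85397277 212.9536526 ]
cool [253.77752059 195.6940685 ]
```

View pics/w4.png

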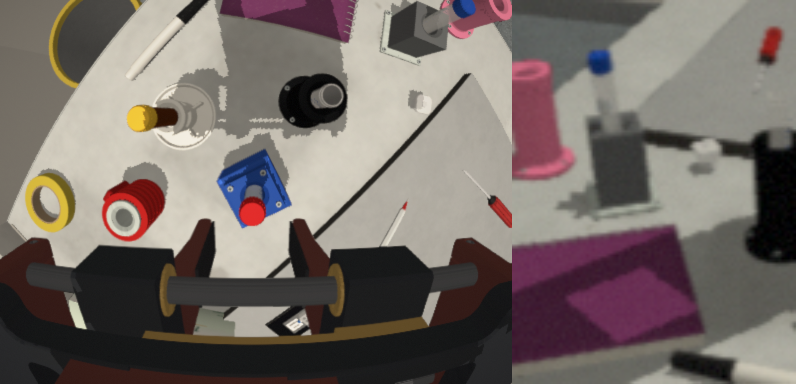

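Blue stands in the spare holder. The red cap at (252,211) is right under the TCP, and the warming bore is at (122,217).

{"name": "arm_command", "arguments": {"targets": [[0, 25, 0, 0], [0, 25, 0, 0], [0, 19, 0, 0], [0, 0, 0, 0], [0, 0, 0, 0]]}}

```text
t: 9.75
ee_pos: [548.9, 9.7, 124.7]
orientation: [-1.331, -0.99, 0.993]
ft_force: [0.6, 0.5, 0.4]
width: 43.9
```

{"name": "arm_command", "arguments": {"targets": [[0, 0, 0, 0], [0, 0, 0, 0], [0, 0, 0, 0], [0, 0, 0, 0], [0, 0, 0, 0], [0, 0, 0, 0]], "gripper": 0}}

```text
t: 10.25
ee_pos: [550.5, 8.6, 125.8]
orientation: [-1.334, -0.992, 0.99]
ft_force: [0.2, 0.2, 2.8]
width: 17.7
```

{"name": "arm_command", "arguments": {"targets": [[0, -20, 0, 0], [0, -30, 0, 0], [0, -30, 0, 0], [0, -30, 0, 0], [0, -30, 0, 0], [-12, 0, -2.7, 0], [-26.5, 0, -5.9, 0], [-27.4, 0, -6.1, 0], [-26.5, 0, -5.9, 0], [-20, 0, -4.5, 0], [-20, 0, -4.4, 0], [0, 0, 0, 0], [0, 0, 0, 0]]}}

```text
t: 11.33
ee_pos: [539.5, -127.5, 264.6]
orientation: [-1.334, -0.989, 0.989]
ft_force: [-0.1, -0.8, -0.6]
width: 17.4
```

```bash
python3 - <<'E'
from h import *
o=get_obs();m=camera_model("wrist");I=get_image("wrist");print(o["ee_pos"],o["width"])
for d in tip_of("wrist","red_cap_tube")[:2]: print(d["conf"],d["at"])
cv2.imwrite("pics/w5.png",cv2.resize(I[80:230,170:330],(640,600),interpolation=cv2.INTER_CUBIC))
E
```

```text
[ 539.50125722 -127.51718606  264.60037643] 17.41356912793524
0.76 [253.0, 196.3]
```

View pics/w5.png

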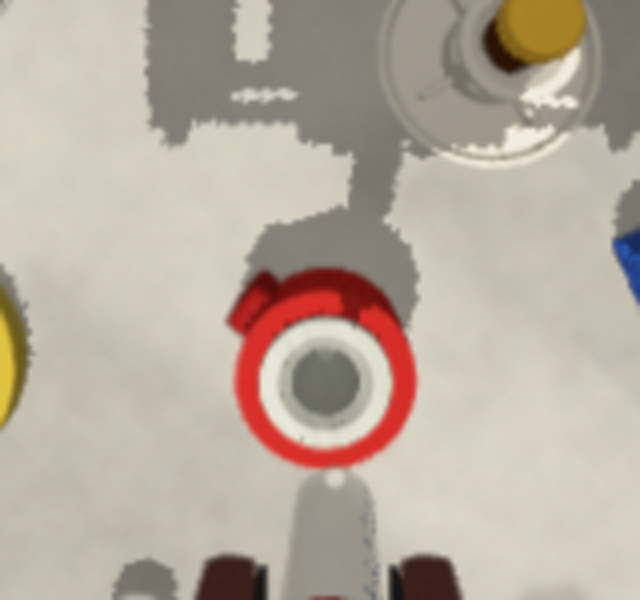

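The red tip is at (253.8,198.5) and the warming bore at (251.5,175.5).

```bash
python3 - <<'E'
from h import *
m=camera_model("wrist");e=get_obs()["ee_pos"]
b=onz("wrist",(251.5,175.5),70,m);t=onz("wrist",(253.6,198),e[2]-115,m)
print(b,t,e,tool([*(b-t),0]),tool([*(b-e[:2]),0]))
E
```

```text
[ 539.81924834 -126.56435116] [ 544.2366746  -125.89381575] [ 539.72778043 -126.26840161  264.76101146] [-1.91805844e+00  2.71848671e-03  4.03538313e+00] [-2.56908368e-01 -1.95988671e-04 -1.73062328e-01]
```

{"name": "arm_command", "arguments": {"targets": [[-1.7, 20, 3.3, 0], [0, 30, 0, 0], [0, 25, 0, 0], [0, 20, 0, 0], [0, 15, 0, 0], [0, 10, 0, 0], [0, 8, 0, 0], [0, 8, 0, 0], [0, 0, 0, 0], [0, 0, 0, 0]]}}

```text
t: 12.27
ee_pos: [536.5, -127.1, 129.3]
orientation: [-1.333, -0.991, 0.991]
ft_force: [0.3, -0.9, -0.9]
width: 17.7
```

{"name": "arm_command", "arguments": {"targets": [[0, 0, 0, 0], [0, 0, 0, 0], [0, 0, 0, 0], [0, 0, 0, 0], [0, -30, 0, 0], [0, -35, 0, 0], [16, 0, 10.2, 0], [31.9, 0, 20.5, 0], [31.9, 0, 20.5, 0], [31.9, 0, 20.5, 0], [31.9, 0, 20.5, 0], [31.9, 0, 20.5, 0], [31.9, 0, 20.5, 0], [31.9, 0, 20.5, 0], [31.9, 0, 20.5, 0], [31.9, 0, 20.5, 0], [16, 0, 10.2, 0], [0, 0, 0, 0], [0, 0, 0, 0]], "gripper": 50}}

```text
t: 13.85
ee_pos: [432.0, 237.9, 194.3]
orientation: [-1.333, -0.993, 0.993]
ft_force: [0.7, -0.3, -0.3]
width: 43.3
```

```bash
python3 - <<'E'
from h import *
o=get_obs();m=camera_model("wrist");I=get_image("wrist");e=o["ee_pos"];print(e)
B=cv2.inRange(cv2.cvtColor(I,cv2.COLOR_BGR2HSV),(105,120,60),(125,255,255));n,l,s,c=cv2.connectedComponentsWithStats(B)
for i in range(1,n):
    if s[i,4]>80:
        p=onz("wrist",c[i],131,m);print(s[i],c[i],p,tool([*(p-e[:2]),0]))
E
```

```text
[431.98560928 237.90285122 194.29566961]
[240 194  25  26 508] [251.73425197 206.63976378] [427.98652983 238.99038151] [-1.08559348e-01 -6.45945215e-04  4.14289428e+00]
```

{"name": "arm_command", "arguments": {"targets": [[0, 25, 3, 0], [0, 25, 0, 0], [0, 19, 0, 0], [0, 0, 0, 0], [0, 0, 0, 0]]}}

```text
t: 14.32
ee_pos: [429.3, 236.7, 124.7]
orientation: [-1.334, -0.987, 0.991]
ft_force: [-0.1, -0.3, 0.9]
width: 43.6
```

{"name": "arm_command", "arguments": {"targets": [[0, 0, 0, 0], [0, 0, 0, 0], [0, 0, 0, 0], [0, 0, 0, 0], [0, 0, 0, 0], [0, 0, 0, 0]], "gripper": 0}}

```text
t: 14.82
ee_pos: [429.7, 238.4, 125.7]
orientation: [-1.334, -0.992, 0.99]
ft_force: [-1.0, -0.8, 2.0]
width: 17.6
```

{"name": "arm_command", "arguments": {"targets": [[0, -20, 0, 0], [0, -30, 0, 0], [0, -30, 0, 0], [0, -30, 0, 0], [0, -30, 0, 0], [-12, 0, -12, 0], [-23, 0, -22.9, 0], [-23, 0, -22.9, 0], [-23, 0, -22.9, 0], [-23, 0, -22.9, 0], [-23, 0, -22.9, 0], [-23, 0, -22.9, 0], [-23, 0, -22.9, 0], [-11.1, 0, -11.2, 0], [0, 0, 0, 0], [0, 0, 0, 0]]}}

```text
t: 16.15
ee_pos: [551.8, 8.5, 264.9]
orientation: [-1.334, -0.989, 0.99]
ft_force: [-0.1, -0.1, -0.1]
width: 17.8
```

```bash
python3 - <<'E'
from h import *
o=get_obs();m=camera_model("wrist");I=get_image("wrist");print(o["ee_pos"],o["width"])
for d in tip_of("wrist","blue_cap_tube")[:2]: print(d["conf"],d["at"])
cv2.imwrite("pics/w6.png",cv2.resize(I[80:230,110:350],(800,500),interpolation=cv2.INTER_CUBIC))
E
```

```text
[551.77713364   8.49105895 264.89158477] 17.811021687714607
0.68 [127.7, 251.2]
0.66 [251.6, 200.0]
```

View pics/w6.png

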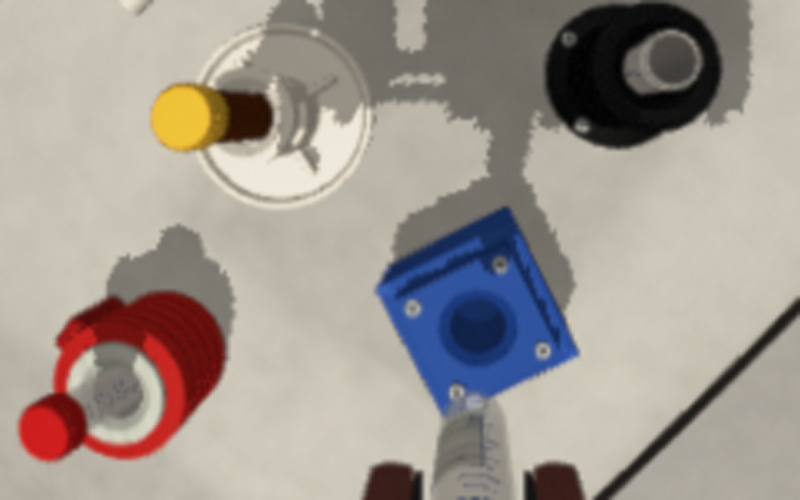

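Red is in the warming block. The blue tip is at (252,200) and the cooling bore at (253.7,178.4). From here I also measure the open-tube rim at (311.5,98) and the yellow cap top at (165.5,115.5).

```bash
python3 - <<'E'
from h import *
m=camera_model("wrist");e=get_obs()["ee_pos"]
b=onz("wrist",(253.7,178.4),70,m);t=onz("wrist",(251.8,199.8),e[2]-115,m)
print(b,t,e,tool([*(b-t),0]))
print("open",onz("wrist",(311.8,97.7),130,m),"amber",onz("wrist",(165.5,115.5),133,m))
E
```

```text
[555.4311195   10.78681838] [556.92681876   7.96563227] [551.26714393   9.6970621  264.95651475] [2.27031281e+00 2.12993818e-03 2.24541366e+00]
open [483.58313672  88.81310144] amber [459.07430573 -47.72041362]
```

{"name": "arm_command", "arguments": {"targets": [[1.9, 20, 1.8, 0], [0, 30, 0, 0], [0, 25, 0, 0], [0, 20, 0, 0], [0, 15, 0, 0], [0, 10, 0, 0], [0, 8, 0, 0], [0, 8, 0, 0], [0, 0, 0, 0], [0, 0, 0, 0]]}}

```text
t: 17.08
ee_pos: [550.9, 11.6, 129.3]
orientation: [-1.333, -0.991, 0.991]
ft_force: [0.3, -0.2, -0.3]
width: 17.4
```

{"name": "arm_command", "arguments": {"targets": [[0, 0, 0, 0], [0, 0, 0, 0], [0, 0, 0, 0], [0, 0, 0, 0], [0, -30, 0, 0], [0, -35, 0, 0], [13.5, 0, 21.7, 0], [13.5, 0, 21.7, 0], [13.5, 0, 21.7, 0], [13.4, 0, 21.8, 0], [0, 0, 0, 0], [0, 20, 0, 0], [0, 25, 0, 0], [0, 26, 0, 0], [0, 0, 0, 0], [0, 0, 0, 0]], "gripper": 50}}

```text
t: 18.42
ee_pos: [482.6, 87.6, 122.6]
orientation: [-1.332, -0.988, 0.993]
ft_force: [-0.4, -1.5, 0.5]
width: 43.9
```

{"name": "arm_command", "arguments": {"targets": [[0, 0, 0, 0], [0, 0, 0, 0], [0, 0, 0, 0], [0, 0, 0, 0], [0, 0, 0, 0], [0, 0, 0, 0]], "gripper": 0}}

```text
t: 18.92
ee_pos: [483.7, 88.2, 123.9]
orientation: [-1.334, -0.992, 0.99]
ft_force: [0.2, 1.2, 2.4]
width: 16.8
```

{"name": "arm_command", "arguments": {"targets": [[0, -20, 0, 0], [0, -30, 0, 0], [0, -30, 0, 0], [0, -30, 0, 0], [0, -30, 0, 0], [12.6, 0, 9.2, 0], [25.2, 0, 18.3, 0], [25.2, 0, 18.3, 0], [25.2, 0, 18.3, 0], [25.2, 0, 18.3, 0], [12.8, 0, 9.2, 0], [0, 0, 0, 0], [0, 0, 0, 0]]}}

```text
t: 20.0
ee_pos: [431.5, 235.6, 263.1]
orientation: [-1.333, -0.992, 0.993]
ft_force: [-1.1, 0.0, -0.0]
width: 16.6
```

```bash
python3 - <<'E'
from h import *
o=get_obs();m=camera_model("wrist");I=get_image("wrist");print(o["ee_pos"],o["width"])
for d in tip_of("wrist","open_tube")[:2]: print(d["conf"],d["at"])
cv2.imwrite("pics/w7.png",cv2.resize(I[80:230,170:330],(640,600),interpolation=cv2.INTER_CUBIC))
E
```

```text
[431.45177452 235.59359576 263.14073018] 16.577056973228466
0.65 [95.6, 227.8]
0.64 [251.9, 195.7]
```

View pics/w7.png

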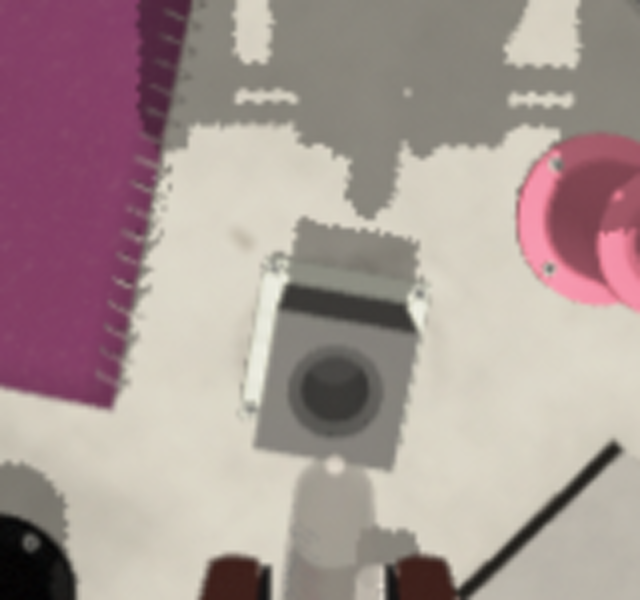

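The open tip at (254,195.7) and the spare bore at (253.8,177.8) are aligned to within 1 mm, so I'll insert.

{"name": "arm_command", "arguments": {"targets": [[0.3, 20, -0.5, 0], [0, 30, 0, 0], [0, 25, 0, 0], [0, 20, 0, 0], [0, 15, 0, 0], [0, 10, 0, 0], [0, 8, 0, 0], [0, 8, 0, 0], [0, 0, 0, 0], [0, 0, 0, 0]]}}

```text
t: 20.93
ee_pos: [432.6, 235.2, 127.3]
orientation: [-1.334, -0.99, 0.991]
ft_force: [-0.1, 0.0, -0.3]
width: 16.5
```

{"name": "arm_command", "arguments": {"targets": [[0, 0, 0, 0], [0, 0, 0, 0], [0, 0, 0, 0], [0, 0, 0, 0], [0, -30, 0, 0], [0, -35, 0, 0], [-14.6, 0, -5.9, 0], [-29.3, 0, -11.9, 0], [-29.3, 0, -11.9, 0], [-29.3, 0, -11.9, 0], [-29.3, 0, -11.9, 0], [-29.3, 0, -11.9, 0], [-29.3, 0, -11.9, 0], [-29.3, 0, -11.9, 0], [-29.3, 0, -11.9, 0], [-14.4, 0, -6, 0], [0, 0, 0, 0], [0, 0, 0, 0]], "gripper": 50}}

```text
t: 22.43
ee_pos: [458.9, -48.2, 192.3]
orientation: [-1.334, -0.989, 0.989]
ft_force: [0.8, -0.1, 0.2]
width: 44.3
```

```bash
python3 - <<'E'
from h import *
o=get_obs();m=camera_model("wrist");I=get_image("wrist");e=o["ee_pos"];print(e)
B=cv2.inRange(cv2.cvtColor(I,cv2.COLOR_BGR2HSV),(18,120,100),(35,255,255));n,l,s,c=cv2.connectedComponentsWithStats(B)
for i in range(1,n):
    if s[i,4]>80:
        p=onz("wrist",c[i],131,m);print(s[i],c[i],p,tool([*(p-e[:2]),0]))
E
```

```text
[458.86198039 -48.19615606 192.3005236 ]
[  68    0  112  113 2973] [127.6074672   59.67675748] [ 323.05785143 -100.58433629] [-8.94534384e+01  2.90084957e-03  1.14827546e+02]
[235 195  28  30 654] [249.12538226 209.91131498] [456.08759757 -49.4345986 ] [-1.98846033e+00  1.71252054e-05  2.29716465e+00]
[ 76 224  54  39 835] [ 99.61916168 238.04431138] [ 444.8717202  -176.29329313] [-1.26663317e+02 -3.04417947e-02 -2.36855896e+01]
[160 265  15  51 332] [165.36144578 288.96686747] [ 503.73023521 -138.23611745] [-7.31989184e+01 -2.78529016e-02 -6.90092204e+01]
[329 265  15  51 331] [337.88821752 289.34138973] [546.56348041   1.26479947] [ 7.27284777e+01  2.04224686e-03 -6.96312269e+01]
[ 144  318  283   26 2121] [300.25742574 334.12352664] [585.35960224 -40.3687203 ] [ 4.41064089e+01 -1.29666155e-02 -1.18817261e+02]
```

{"name": "arm_command", "arguments": {"targets": [[-1.5, 25, 1, 0], [0, 25, 0, 0], [0, 17.5, 0, 0], [0, 0, 0, 0], [0, 0, 0, 0]]}}

```text
t: 22.9
ee_pos: [456.9, -47.7, 124.3]
orientation: [-1.331, -0.99, 0.993]
ft_force: [0.1, -0.6, -0.2]
width: 43.9
```

{"name": "arm_command", "arguments": {"targets": [[0, 0, 0, 0], [0, 0, 0, 0], [0, 0, 0, 0], [0, 0, 0, 0], [0, 0, 0, 0], [0, 0, 0, 0]], "gripper": 0}}

```text
t: 23.4
ee_pos: [458.0, -49.0, 125.2]
orientation: [-1.335, -0.992, 0.99]
ft_force: [-0.3, 0.3, 1.6]
width: 17.8
```

{"name": "arm_command", "arguments": {"targets": [[0, -20, 0, 0], [0, -30, 0, 0], [0, -30, 0, 0], [0, -30, 0, 0], [0, -30, 0, 0], [14, 0, 1.6, 0], [28.1, 0, 3.2, 0], [28.1, 0, 3.2, 0], [28.1, 0, 3.2, 0], [28.1, 0, 3.2, 0], [14, 0, 1.4, 0], [0, 0, 0, 0], [0, 0, 0, 0]]}}

```text
t: 24.48
ee_pos: [482.7, 90.4, 264.5]
orientation: [-1.333, -0.992, 0.993]
ft_force: [0.2, -0.7, 0.1]
width: 17.7
```

```bash
python3 - <<'E'
from h import *
o=get_obs();m=camera_model("wrist");I=get_image("wrist");print(o["ee_pos"],o["width"])
for d in tip_of("wrist","amber_tube")[:2]: print(d["conf"],d["at"])
A=cv2.resize(I[80:230,170:330],(640,600),interpolation=cv2.INTER_CUBIC).astype(float)
cv2.imwrite("pics/w8.png",(255*(A.clip(0,255)/255)**.5).astype(np.uint8))
E
```

```text
[482.66819487  90.38293816 264.50553413] 17.668902430167478
0.84 [255.8, 195.8]
```

View pics/w8.png

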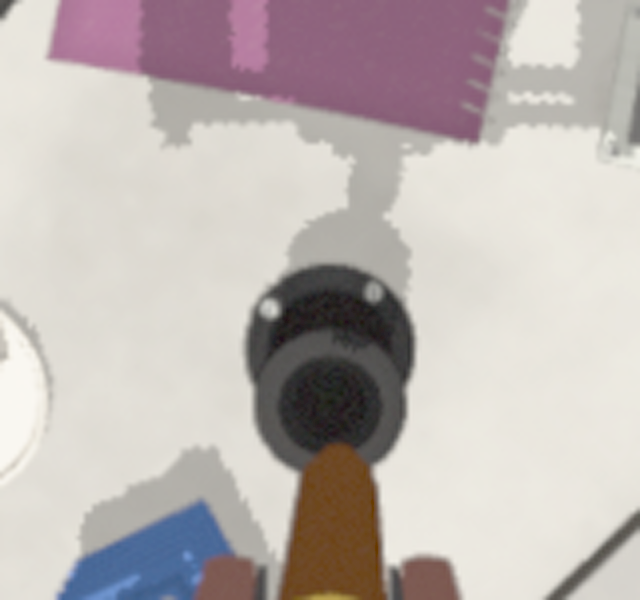

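The amber tip is at about (255,194.7) and the shield bore mouth centre at (252.5,180.5).

```bash
python3 - <<'E'
from h import *
m=camera_model("wrist");e=get_obs()["ee_pos"]
b=onz("wrist",(252.5,180.5),92,m);t=onz("wrist",(255,194.7),e[2]-115,m)
print(b,t,e,tool([*(b-t),0]))
E
```

```text
[483.85380016  89.71011243] [484.4707686   91.74834714] [482.56122136  89.38878049 264.54822565] [-2.12956469e+00  1.17080542e-03  1.91308723e-03]
```

{"name": "arm_command", "arguments": {"targets": [[-1.8, 20, 0, 0], [0, 30, 0, 0], [0, 25, 0, 0], [0, 20, 0, 0], [0, 15, 0, 0], [0, 10, 0, 0], [0, 8, 0, 0], [0, 8, 0, 0], [0, 0, 0, 0], [0, 0, 0, 0]]}}

```text
t: 25.42
ee_pos: [482.5, 88.2, 128.7]
orientation: [-1.334, -0.991, 0.991]
ft_force: [0.7, 0.5, -1.4]
width: 17.8
```

{"name": "arm_command", "arguments": {"targets": [[0, 0, 0, 0], [0, 0, 0, 0], [0, 0, 0, 0], [0, 0, 0, 0], [0, -30, 0, 0], [0, -35, 0, 0], [12.6, 0, 9, 0], [25.2, 0, 18, 0], [25.2, 0, 18, 0], [25.2, 0, 18, 0], [25.2, 0, 18, 0], [12.9, 0, 9.2, 0], [0, 0, 0, 0], [0, 0, 0, 0]], "gripper": 50}}

```text
t: 26.58
ee_pos: [432.1, 235.8, 193.8]
orientation: [-1.333, -0.993, 0.993]
ft_force: [0.0, -0.1, 0.7]
width: 44.1
```

```bash
python3 - <<'E'
from h import *
o=get_obs();m=camera_model("wrist");I=get_image("wrist");e=o["ee_pos"];print(e,proj("wrist",[e[0],e[1],130],m))
for d in silhouettes("wrist","open_tube")[:1]:
    ys,xs=np.where(d["pixels"]);print(d["conf"],xs.min(),xs.max(),ys.min(),ys.max())
cv2.imwrite("pics/w9.png",np.hstack([cv2.resize(I[150:250,200:300],(400,400),interpolation=cv2.INTER_CUBIC),cv2.resize(I[200:300,90:190],(400,400))]))
E
```

```text
[432.14383736 235.81791848 193.75240413] [251.90779753 211.81065682]
0.91 238 260 183 227
```

View pics/w9.png

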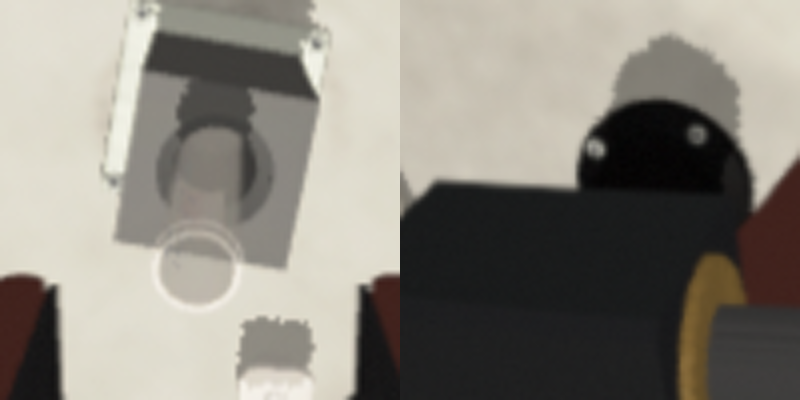

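The rim centre is at (249.5,217.5) against the TCP at (251.9,211.8), so I shift x by -1.7 and z by -4.

{"name": "arm_command", "arguments": {"targets": [[-1.7, 25, -4, 0], [0, 25, 0, 0], [0, 20.5, 0, 0], [0, 0, 0, 0], [0, 0, 0, 0]]}}

```text
t: 27.1
ee_pos: [435.6, 231.3, 122.6]
orientation: [-1.334, -0.987, 0.992]
ft_force: [0.6, -0.6, 0.1]
width: 44.1
```

{"name": "arm_command", "arguments": {"targets": [[0, 0, 0, 0], [0, 0, 0, 0], [0, 0, 0, 0], [0, 0, 0, 0], [0, 0, 0, 0], [0, 0, 0, 0]], "gripper": 0}}

```text
t: 27.6
ee_pos: [436.4, 233.0, 123.8]
orientation: [-1.334, -0.992, 0.989]
ft_force: [-0.8, 0.8, 3.4]
width: 16.4
```

{"name": "arm_command", "arguments": {"targets": [[0, -20, 0, 0], [0, -30, 0, 0], [0, -30, 0, 0], [0, -30, 0, 0], [0, -30, 0, 0], [-14.6, 0, -6, 0], [-29.2, 0, -12, 0], [-29.2, 0, -12, 0], [-29.2, 0, -12, 0], [-29.2, 0, -12, 0], [-29.2, 0, -12, 0], [-29.2, 0, -12, 0], [-29.2, 0, -12, 0], [-29.2, 0, -12, 0], [-14.3, 0, -5.8, 0], [0, 0, 0, 0], [0, 0, 0, 0]]}}

```text
t: 29.02
ee_pos: [463.0, -50.3, 263.1]
orientation: [-1.334, -0.989, 0.989]
ft_force: [0.0, -0.9, -0.4]
width: 16.5
```

```bash
python3 - <<'E'
from h import *
o=get_obs();m=camera_model("wrist");I=get_image("wrist");print(o["ee_pos"],o["width"])
for d in tip_of("wrist","open_tube")[:2]: print(d["conf"],d["at"])
cv2.imwrite("pics/w10.png",cv2.resize(I[80:230,170:330],(640,600),interpolation=cv2.INTER_CUBIC))
E
```

```text
[463.01839239 -50.31845185 263.07165725] 16.490391244295047
0.6 [251.9, 189.3]
```

View pics/w10.png

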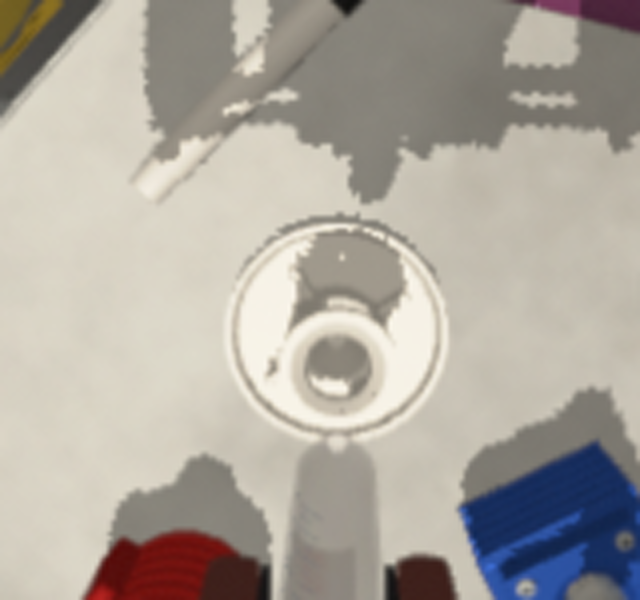

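The open tip is at (337,442), which is (254.2,190.5) in the full image. The ring bore is at (338,367), or (254.5,171.8).

```bash
python3 - <<'E'
from h import *
m=camera_model("wrist");e=get_obs()["ee_pos"]
b=onz("wrist",(254.5,171.8),70,m);t=onz("wrist",(254,190.3),e[2]-114,m)
print(b,t,e,tool([*(b-t),0]))
E
```

```text
[459.62010173 -44.83957535] [460.46587954 -46.3526414 ] [462.99537964 -49.17093345 263.07563964] [1.20494748e+00 8.47591194e-04 1.24611791e+00]
```

{"name": "arm_command", "arguments": {"targets": [[1.1, 20, 1, 0], [0, 30, 0, 0], [0, 25, 0, 0], [0, 20, 0, 0], [0, 15, 0, 0], [0, 10, 0, 0], [0, 8, 0, 0], [0, 8, 0, 0], [0, 0, 0, 0], [0, 0, 0, 0]]}}

```text
t: 29.95
ee_pos: [462.8, -48.3, 127.3]
orientation: [-1.333, -0.991, 0.991]
ft_force: [0.1, -1.0, 0.8]
width: 16.6
```

{"name": "arm_command", "arguments": {"targets": [[0, 0, 0, 0], [0, 0, 0, 0], [0, 0, 0, 0], [0, 0, 0, 0], [0, -30, 0, 0], [0, -35, 0, 0], [0, -35, 0, 0], [6.6, -12, -28.7, 0], [6.6, -12, -28.7, 0], [6.6, -12, -28.7, 0], [6.6, -12, -28.7, 0], [6.6, -12, -28.7, 0], [0, 0, 0, 0], [0, 0, 0, 0]], "gripper": 50}}

```text
t: 31.12
ee_pos: [610.4, -58.4, 287.4]
orientation: [-1.334, -0.992, 0.99]
ft_force: [0.2, 0.1, -0.8]
width: 44.0
```

```bash
python3 - <<'E'
from h import *
o=get_obs();print(o["t"],o["ee_pos"])
m=camera_model("wrist")
I=get_image("wrist");S=get_image("scene")
# expected cap/rim tops if seated upright
for n,P in dict(blue=(555,9,133),red=(540,-127,133),amber=(484.5,90,133),open=(460,-46,130)).items(): print(n,((proj("wrist",P,m)-[130,0])*3.2).round(),((proj("scene",P)-[150,120])*3.2).round())
A=cv2.resize(I[0:150,130:380],(800,480),interpolation=cv2.INTER_CUBIC);cv2.imwrite("pics/w11.png",A)
cv2.imwrite("pics/s11.png",cv2.resize(S[120:270,150:400],(800,480),interpolation=cv2.INTER_CUBIC))
E
```

```text
31.1167 [610.41655395 -58.4250811  287.41249462]
blue [545. 361.] [445. 100.]
red [122. 443.] [599. 178.]
amber [717.  98.] [285.  95.]
open [289. 129.] [405. 181.]
```

View pics/w11.png

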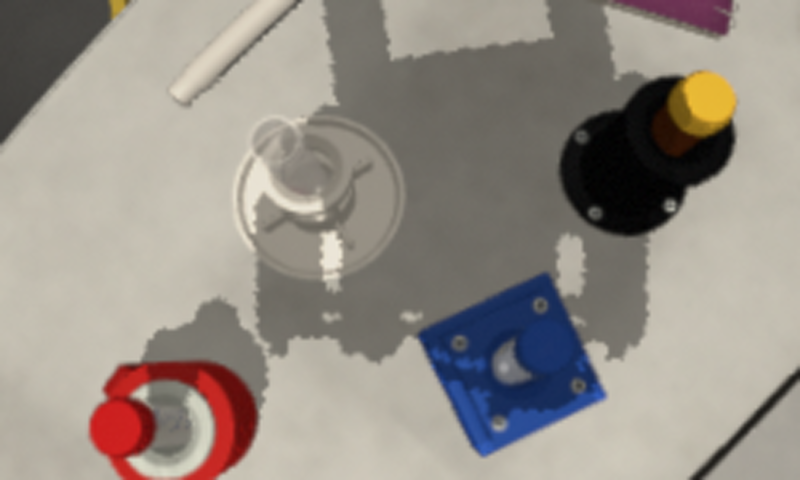

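View pics/s11.png

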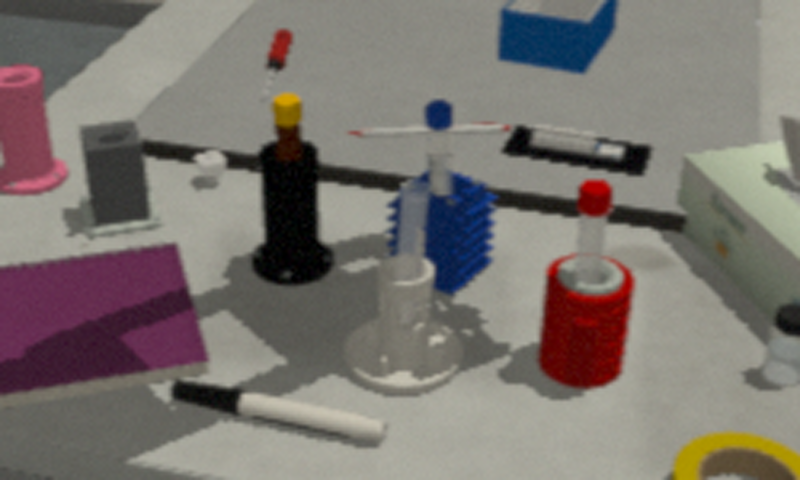

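All four tubes are in their own holders. In the scene view the cap and rim tops are within a pixel or two of where fully seated tubes should appear. The spare is empty and the vial stands untouched.

```bash
python3 -c "
from workcell import *
print(close_job(), get_obs()['t'])"
```

```text
the job is handed in; nothing more can be done
the job is handed in; nothing more can be done
```

All four tubes are in their own holders: blue in the cooling block, red in the warming block, amber in the black light shield and open in the white stand. Each swapped pair went through the grey spare holder. I handed the job in at about 31 s of the 123 s allowed, and the hand-in gives no verdict.

- **Seating:** in the last scene view, every cap or rim top lay within about 1–2 pixels of where a fully seated tube should appear. In the last wrist view the tops were up to 5 pixels off, which fits the allowed lean of up to 3 degrees. I judged seating only from these images, not by pressing the tubes down.
- **Rest of the scene:** the spare holder is empty, and the dye vial and the pink look-alike were not approached. The gripper is open and well clear of everything.
- **Forces:** the readings at the end of each move stayed at or below about 4 N.
- **Disagreements on the way:** the first network estimates from the top and scene cameras differed by up to about 10 mm, with a few plain misdetections. I therefore relied on close-up wrist views, which agreed with each other within about 2–4 mm. No check failed.

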